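# Unlock the inclined vial mixer and fit its disc

### The arm

A 6-joint arm with a two-finger parallel gripper is mounted at the origin on a cart in front of the work surface, level with it; the furniture and walls round the work are solid. World frame = base frame: x ahead of the robot, y to its left, z up, the work surface at z = 0. Lengths are in m, angles in rad, forces in N, time in s.
With the tool pointing down it reaches from about 0.35 to 0.775 m from the base axis. Payload 5.5 kg.
Tool frame: the origin (TCP) lies between the finger pads; the fingertips stand 22 mm ahead of it and the grasp point (between the pads) lies 3 mm ahead of it; z points along the fingers, y is the line along which they close (so a half turn about z gives the same grasp; the last joint's range is limited). The gripper opens to 85 mm and grips with 20 to 120 N. Pads are 22 mm wide; open, the fingers measure 114 mm over their backs; the gripper's body (76 mm by 85 mm) begins 54 mm behind the grasp point. The pads swing forward as they close: fully open they stand 13 mm farther back than shut.
Start: joints at [1.098, 0.313, 0.046, 1.304, 0, 1.431], TCP at [0.188, 0.543, 0.253] pointing down, gripper open.
Joint ranges: [-2.76, 2.76], [-0.86, 1.69], [-1.03, 1.26], [-2.2, 2.34], [-1.47, 1.5], [-3.14, 3.14]. Speed limits (rad/s): [2.57, 2.57, 3.14, 3.14, 3.14, 3.14].

### API

Orientations are given as a unit quaternion [w, x, y, z].
In Python, from workcell import env gives the robot as it stands.
- The arm moves only by the tool nudge_tcp, called after "Request:" in YAML: its name, and indented under it one key for each argument. Schema: {"type":"object","properties":{"segments":{"type":"array","items":{"type":"array","items":{"type":"array","items":{"type":"number"},"minItems":6,"maxItems":6},"minItems":1,"maxItems":8},"minItems":1,"maxItems":1},"jaw":{"type":"number"},"grip_n":{"type":"number"},"only":{"type":"string"},"quiet":{"type":"boolean"},"lines":{"type":"string"}},"required":["segments"],"additionalProperties":false}. segments is a list that holds a single list of rows (three levels of brackets), with 1 to 8 rows, each of 6 numbers: dx, dy, dz in m, then a rotation vector rx, ry, rz in rad; each row is the pose to reach, as a shift and turn from the pose commanded when the call began, along the tool's axes at that moment; what a row does not reach only later rows make up. A row lasts 1/8 s, in which the tool goes at most 0.0625 m and 0.188 rad, less where a joint would pass 70% of its speed; a pose out of reach is approached as far as the arm can. jaw is the finger opening in m, set as the call begins (left out keeps the last). The fingers move at their own pace and stop on an object; grip_n is the grip in N (left out, the last holds). Time passes only in rows, so rows that do not move let the fingers close. The tool returns the time, the measured TCP pose, the force, the opening and the grip force at its end. only (a regular expression) keeps the lines of the reply that match it, lines (a string "A,B") keeps lines A to B, and quiet returns only ok. Input that does not fit is refused with a message, and nothing moves.
- env.get_state(): the state, without advancing time (a new reading comes with each control period).
- env.read_camera(name): name is "side" or "top" or "wrist"; returns a dict with "image" (384x512x3 uint8, red, green, blue), "K" (3x3 intrinsics, pixels), "R" (3x3) and "t" (3): a world point X has camera coordinates R X + t. Camera axes: x right, y down, z forward; pixel columns grow to the right and rows downward; lengths in m; the calibration is good to about 2 mm. A picture is of the moment at which its call begins. There is no depth.
- env.hand_in(): hands the job in; it is judged then, once.
The state is a dict: "clock": time; "joint_pos": joint angles; "qvel": joint speeds; "tau": joint torques, N m; "tcp_pos": TCP position; "orientation": TCP orientation; "wrist_force": force on the tool from outside, world axes, zero at the start; "ft_torque": the same for the moment, N m; "finger_gap": finger opening in m; "grip_force": force on a finger pad.
Only numpy, scipy, OpenCV 4.12 (cv2) and the standard library are available. Lean on these libraries where they do the work, as an engineer would, in place of code of your own. Each camera call takes 0.05 s, during which the arm holds its last target. There are 200 camera calls.

### The job

The new vial mixer still has its red sprung wire transport clip in the groove of its leaning spindle. With the hooked pick, not with the fingers, hook the clip's pull loop and pull the clip sideways out of the groove so that it drops into the mixer's tray or onto the worktop, then lay the pick back down on the worktop. Then lower the vial disc gently over the spindle and its drive pin at once until it sits fully home on the flange, and let go, without knocking the beaker, cap jar, timer or vial rack about.

Things in the scene. Friction and masses are not known exactly. Their poses are not given: they have to be found in the camera images.
- mixer: fixed inclined vial mixer: white base (x -115 to +80, y +-95 mm in its frame) with a grey drip tray (floor 34, lip 43 mm high), a pedestal and a round motor head, its axis leaning 30 degrees from vertical toward the front (its -x). Origin on the worktop, z up. The flange centre is at (-35, 0, 190) mm. Tall instruments fill the table's left (y over 0.44 m), right and back.
- seat (a point): centre of the upper face of the spindle's steel flange (60 mm across). z runs outward along the leaning axis, x toward the brass drive pin. On it a 24 mm shaft, 37 mm long, its top 9 mm tapered to 13 mm, groove 18 mm across from 7 to 13 mm above the flange. The spindle turns only against a stiff gearbox (0.5 N m) and stays where it is.
- pin_root (a point): foot of the brass drive pin on the flange, 23 mm from the spindle's axis; the pin is 6 mm thick and 15 mm high with a round top; axes as seat
- clip: red sprung transport clip of greased 4 mm wire, 60 x 31 x 4 mm, 30 g: two arms grip the groove, a long pull loop sticks out on the mixer's right (its -y), away from the pin. Origin: centre of the arms' ring, on the shaft's axis, 10 mm above the flange; x outward along the loop, z as the spindle's axis. Pulled along +x it springs off at about 10 N; after 50 mm it is clear of the flange and drops.
- clip_eye (a point): inside the clip's pull loop, (37, 0, 0) mm in the clip's frame, at mid-thickness of the wire; axes as the clip. The loop is open from x = 24 to 44 mm (clip's frame) and 10 mm wide; the flange ends at x = 30 mm and beyond it nothing lies below for 60 mm
- pick: hooked pick, 160 mm long, 90 g, lying hook down: orange handle with black bands, flat-sided, 90 x 18 x 20 mm (long, wide, high), then a thin steel shank, cranked up to 20 mm above the level of the handle's underside, that ends in a 4 mm thick straight hook pointing down. Origin: centre of the handle's underside; x along the shank to the hook, z up.
- pick_tip (a point): lowest point of the pick's hook, at (115, 0, 1) mm in the pick's frame; the hook rises straight from it to the shank 19 mm above; axes as the pick
- disc: vial disc, 200 g, lying flat: silver plate 140 mm across, 10 thick, 12 vial holes; black hub 35 across, up to 45 mm, on it a finger bar (14 mm thick along x, 46 long along y, 45 to 68 mm up). Origin: centre of the underside; z up, x toward the pin hole. Blind bore from below: 27 mm across, 40 mm deep. Grip the bar hard (about 100 N) or the disc sags when tilted. It cannot get home over the clip.
- disc_pin_hole (a point): lower mouth of the disc's pin hole, (23, 0, 0) mm in the disc's frame; the hole, 10 mm across, goes through the plate and is ringed and marked red on top; axes as the disc
- beaker: bystander: clear 100 ml beaker, 54 mm across, 65 mm high; origin at the centre of its underside. Leave it where it stands
- cap_jar: bystander: small jar with black lid, 45 mm across, 60 mm high; origin at the centre of its underside. Leave it where it stands
- timer: bystander: white bench timer, 26 x 62 x 62 mm, standing upright; origin at the centre of its underside. Leave it where it stands
- vial_rack: bystander: blue vial rack with vials, 55 x 150 x 51 mm; origin at the centre of its underside. Leave it where it stands

How it is judged:
On the way, in this order (a step that is already met when the one before it is completed fails the run):
1. the pick's hook reaches down through the clip's pull loop while the clip is still home in the groove (x of pick_tip in the frame of clip between 0.014 and 0.047 m and y of pick_tip in the frame of clip between -0.0075 and 0.0075 m and z of pick_tip in the frame of clip between -0.016 and -0.001 m and distance between clip and seat below 0.016 m), for 0.1 s.
2. the pick has pulled the clip off the shaft (distance between clip and seat above 0.03 m and distance between pick_tip and clip below 0.12 m), for 0.05 s.
At the end, for the whole second after the job is handed in: Clip off the spindle (over 60 mm from the flange centre), at rest in the tray or on the worktop; pick at rest on the worktop; disc home, let go and at rest: underside centre within 5 mm of the flange centre, pin hole within 6 mm of the pin's foot, axis within 0.06 rad of the spindle's (distance between clip and seat above 0.06 m and height (world z) of clip below 0.08 m and linear speed of each of clip, pick below 0.03 m/s and height (world z) of pick below 0.02 m and distance between disc and seat below 0.005 m and distance between disc_pin_hole and pin_root below 0.006 m and angle between the z axis of disc and the z axis of seat, either way round below 0.06 rad and linear speed of disc below 0.02 m/s); the robot touches nothing.
It fails at once if the fingers touch the clip (contact force between the fingers and clip above 0.5 N).
It fails at once if the disc is rammed against the mixer (over 90 N) (contact force between disc and mixer above 90 N).
It fails at once if the beaker, cap jar, timer or vial rack is knocked about (moved over 20 mm or tipped) (distance of any of beaker, cap_jar, timer, vial_rack from where it was at the start of the episode above 0.02 m or angle between any of beaker, cap_jar, timer, vial_rack's own z axis and vertical above 0.35 rad).
It also fails if it takes over 64 s, if anything falls off the work surface, if the arm or the gripper's body presses on something with over 40 N, if the wrist force passes 120 N, or if a joint passes its speed limit or range.

## Working session

There is one attempt and no reset: what is moved stays moved. The work goes in short steps, Python scripts to look and compute and a tool call to move; the robot and the scene stay as the last step left them, time stands still between calls to the robot, and variables do not carry over. Pictures are saved under pics/ and viewed, at most 10 in all, crops included, and the job is handed in when it is done.

```bash
ls; mkdir -p pics; python3 - <<'E'
from workcell import env
import cv2
for n in ("side","top","wrist"):
    r=env.read_camera(n); cv2.imwrite(f"pics/{n}0.png",r["image"][...,::-1]); print(n,r["K"].tolist(),r["R"].round(4).tolist(),r["t"].round(4).tolist())
a=cv2.imread("pics/side0.png");b=cv2.imread("pics/top0.png")
cv2.imwrite("pics/top0b.png",cv2.resize(b,(800,600),interpolation=cv2.INTER_CUBIC));cv2.imwrite("pics/side0b.png",cv2.resize(a,(800,600),interpolation=cv2.INTER_CUBIC))
print(env.get_state())
E
```

```text
pics
workcell.py
side [[355.24342008969, 0.0, 251.76453558112632], [0.0, 355.24342008969, 186.83789346005477], [0.0, 0.0, 1.0]] [[0.8194, -0.5732, 0.0029], [-0.4648, -0.6673, -0.582], [0.3356, 0.4755, -0.8132]] [-0.4311, 0.3034, 1.0271]
top [[403.9137111462243, 0.0, 255.5465924565405], [0.0, 403.9137111462243, 200.524803719263], [0.0, 0.0, 1.0]] [[0.0246, -0.9995, -0.0215], [-0.9855, -0.0207, -0.1682], [0.1676, 0.0254, -0.9855]] [-0.0044, 0.5457, 1.0577]
wrist [[310.2018509987725, 0.0, 254.37335218067932], [0.0, 310.2018509987725, 193.32974721077463], [0.0, 0.0, 1.0]] [[0.3269, 0.945, -0.0014], [0.8935, -0.3086, 0.3263], [0.3079, -0.1079, -0.9453]] [-0.5752, -0.0409, 0.3801]
{'clock': 0.15, 'joint_pos': array([ 1.09840826e+00,  3.13841589e-01,  4.52439551e-02,  1.30362939e+00,
       -2.18593486e-05,  1.43122930e+00]), 'qvel': array([ 7.63608524e-05, -2.21413508e-03,  3.37473736e-03, -7.18113697e-04,
        5.02599825e-04, -8.57405814e-04]), 'tau': array([ 2.95881116e-03, -4.81064737e+01,  2.98815072e+01,  1.38780201e-02,
       -4.81883274e-05,  1.69018016e-06]), 'tcp_pos': array([0.18768875, 0.54312114, 0.25260756]), 'orientation': array([-2.05058875e-04,  1.65643480e-01,  9.86185442e-01, -6.85414061e-04]), 'wrist_force': array([ 0.33705243, -0.29612984, -0.56887507]), 'ft_torque': array([ 0.01710395, -0.01900556,  0.0293468 ]), 'grip_force': 0.0, 'finger_gap': 0.08558308017595401}
```
View pics/top0b.png

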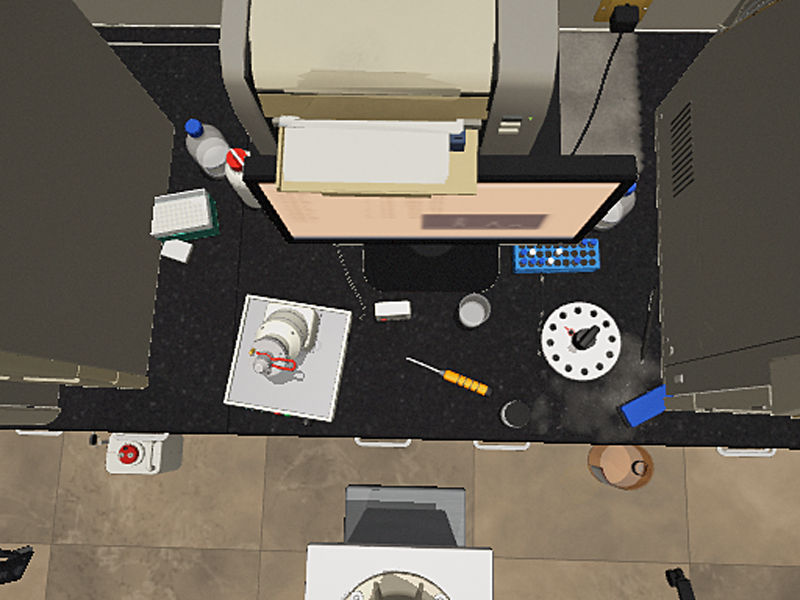

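View pics/side0b.png

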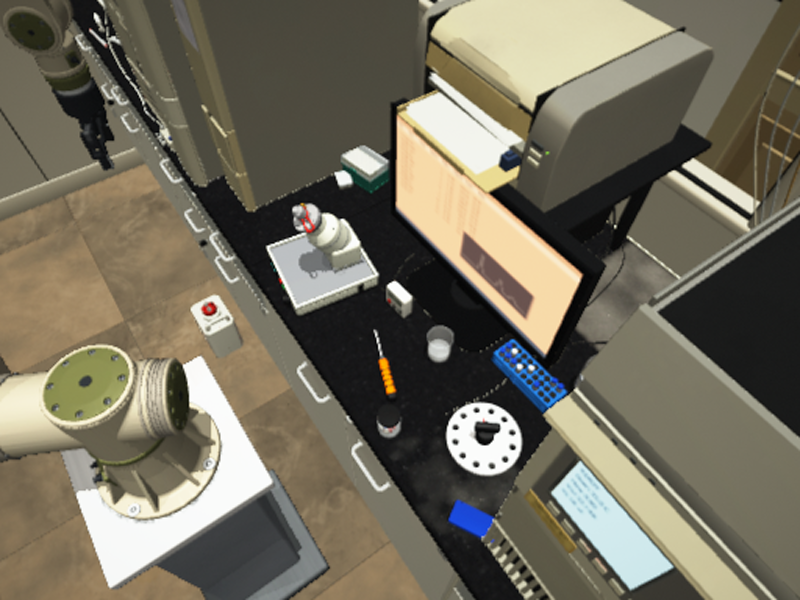

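The top view shows the mixer at about (290,355), the pick from (408,358) to (488,390), the disc at (580,340), the jar at (515,413), the beaker at (473,310), the timer at (392,310) and the rack at (556,256). The clip loop is at about (285,365). Next: enlarged crops.

```bash
cat > h.py <<'E'
import numpy as np, cv2
from scipy.spatial.transform import Rotation as Rt
from workcell import env
def cam(n):
    r=env.read_camera(n); return r
def pz(r,uv,z):
    K,R,t=[np.array(r[k]) for k in "KRt"]; d=R.T@np.linalg.inv(K)@[*uv,1]; c=-R.T@t
    return c+d*(z-c[2])/d[2]
def proj(r,X):
    K,R,t=[np.array(r[k]) for k in "KRt"]; p=(np.atleast_2d(X)@R.T+t)@K.T; return p[:,:2]/p[:,2:]
def pose():
    s=env.get_state(); q=s["orientation"]; return s["tcp_pos"],Rt.from_quat(q,scalar_first=True)
def crop(im,x0,y0,w,h,k):
    return cv2.resize(im[y0:y0+h,x0:x0+w],None,fx=k,fy=k,interpolation=cv2.INTER_CUBIC)
E
python3 - <<'E'
from h import *
t=cv2.imread("pics/top0.png"); s=cv2.imread("pics/side0.png")
m=np.zeros((600,800,3),np.uint8)
m[:300,:400]=crop(t,140,185,100,75,4)
m[:300,400:]=crop(s,165,120,100,75,4)
m[300:,:400]=crop(t,250,215,80,60,5)
m[300:,400:]=crop(t,330,185,80,60,5)
cv2.imwrite("pics/m1.png",m)
r=cam("top")
f=lambda x,y,z:print((x,y),pz(r,(x/1.5625,y/1.5625),z).round(3))
for a in [(408,358,.02),(488,390,.01),(580,340,.01),(515,413,.06),(473,310,.065),(392,310,.06),(556,256,.05),(248,297,.043),(352,313,.043),(330,420,.043),(225,403,.043)]: f(*a)
w=cam("wrist"); p,R=pose(); Rw=np.array(w["R"]); c=-Rw.T@w["t"]; print("cam in tool",R.inv().apply(c-p), R.inv().apply(Rw).round(3), R.inv().apply(Rw[2]))
E
```

```text
(408, 358) [ 0.47  -0.009  0.02 ]
(488, 390) [ 0.418 -0.151  0.01 ]
(580, 340) [ 0.51  -0.314  0.01 ]
(515, 413) [ 0.378 -0.19   0.06 ]
(473, 310) [ 0.551 -0.119  0.065]
(392, 310) [0.549 0.02  0.06 ]
(556, 256) [ 0.653 -0.265  0.05 ]
(248, 297) [0.57  0.277 0.043]
(352, 313) [0.545 0.091 0.043]
(330, 420) [0.359 0.122 0.043]
(225, 403) [0.383 0.305 0.043]
cam in tool [ 0.08516262  0.00088316 -0.11917788] [[-0.     1.     0.   ]
 [-0.945 -0.    -0.326]
 [-0.326 -0.     0.945]] [-3.26451880e-01 -1.22476573e-04  9.45213814e-01]
```

View pics/m1.png

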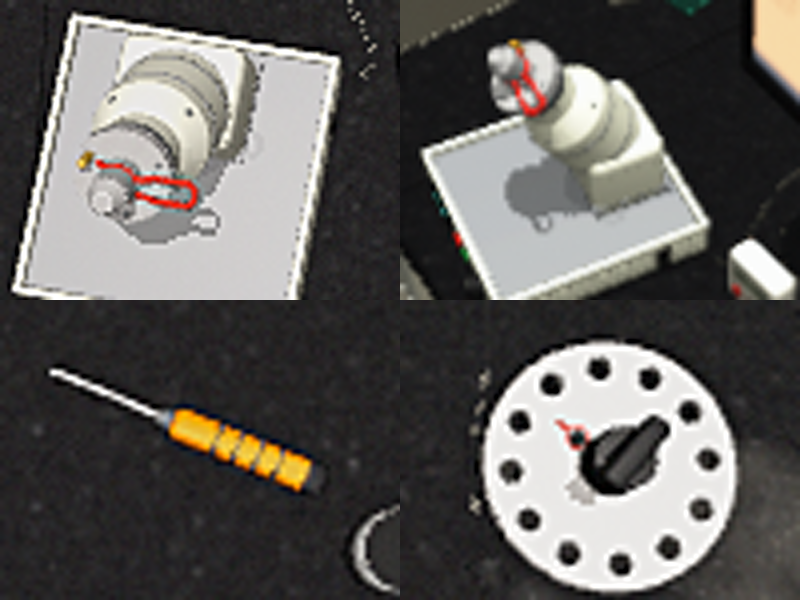

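```bash
cat >> h.py <<'E'
def go(pt,Rm):
    "print row (shift, rotvec) in tool axes to reach tcp pt, rotation matrix Rm"
    p,R=pose(); print("row",R.inv().apply(np.array(pt)-p).round(4).tolist(),(R.inv()*Rt.from_matrix(Rm)).as_rotvec().round(4).tolist())
def mixR(yaw=-.14):
    "seat-like frame of mixer: columns mixer y-dir slope; returns tool R (x toward robot, z=-axis)"
    M=Rt.from_euler("z",yaw).as_matrix(); z=M@[.5,0,-.75**.5]; y=M@[0,1,0]; return np.c_[np.cross(y,z),y,z]
E
python3 -c "
from h import *
R=mixR(); go(np.array([.446,.2014,.19])-R[:,2]*.125,R)"
```

```text
row [-0.2944, -0.2508, -0.0452] [-0.0513, -0.5222, -0.1882]
```

Request:
nudge_tcp:
  segments:
    - [[-0.15,-0.125,-0.06,0,0,0],[-0.15,-0.125,-0.06,0,0,0],[-0.15,-0.125,-0.06,0,0,0],[-0.15,-0.125,-0.06,-0.025,-0.26,-0.09],[-0.2944,-0.2508,-0.0452,-0.0513,-0.5222,-0.1882],[-0.2944,-0.2508,-0.0452,-0.0513,-0.5222,-0.1882],[-0.2944,-0.2508,-0.0452,-0.0513,-0.5222,-0.1882],[-0.2944,-0.2508,-0.0452,-0.0513,-0.5222,-0.1882]]
  jaw: 0.085

```text
clock: 1.25
tcp_pos: [0.3846, 0.2061, 0.298]
orientation: [0.259, 0.071, 0.963, -0.019]
wrist_force: [0.1, -0.1, 1.3]
finger_gap: 0.0851
grip_force: 0.0
```

```bash
python3 - <<'E'
from h import *
R=mixR(); go(np.array([.446,.2014,.19])-R[:,2]*.125,R)
w=cam("wrist"); cv2.imwrite("pics/w1.png",crop(w["image"][...,::-1],56,42,400,300,2)); np.savez("w1.npz",**w)
E
```

```text
row [0.0008, 0.0039, -0.0007] [-0.0031, 0.001, -0.007]
```

View pics/w1.png

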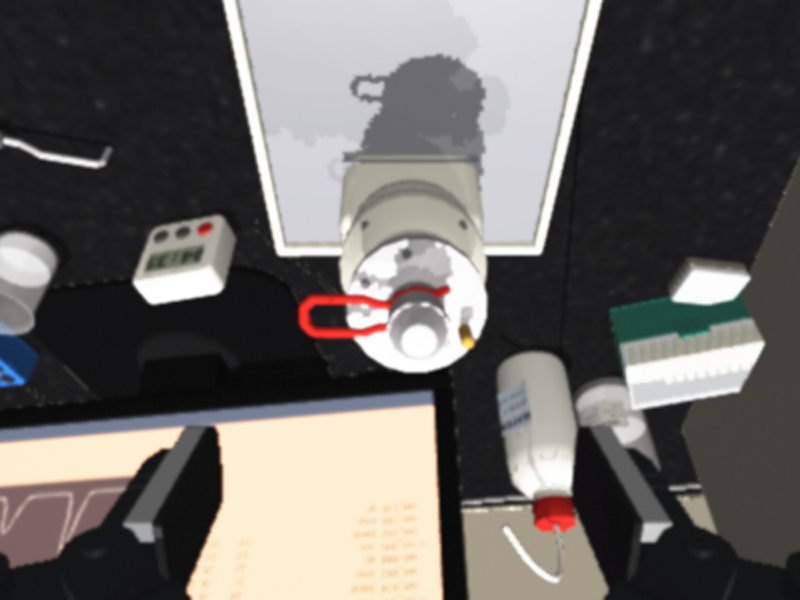

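The wrist view shows the flange (x 346–488, y 238–373), shaft top (419,341), brass pin (467,340) and clip loop, whose outer end is at (301,317). I'll fit the mixer pose and spindle angle and overlay the result.

```bash
cat > fit.py <<'E'
from h import *
from scipy.optimize import least_squares
w=dict(np.load("w1.npz")); t=cv2.imread("pics/top0.png")
def seat(p):
    x,y,yaw,phi=p; M=Rt.from_euler("z",yaw).as_matrix(); o=np.array([x,y,0])+M@[-.035,0,.19]
    z=M@[-.5,0,.75**.5]; e=M@[0,1,0]; f=np.cross(z,e); xs=np.cos(phi)*e+np.sin(phi)*f
    return o,np.c_[xs,np.cross(z,xs),z]
def W(p,pts): o,S=seat(p); return o+np.array(pts)@S.T
a=np.linspace(0,2*np.pi,72); circ=lambda r,z:np.c_[r*np.cos(a),r*np.sin(a),0*a+z]
def res(p):
    c=proj(w,W(p,circ(.03,0)))
    fl=np.r_[c[:,0].min(),c[:,0].max(),c[:,1].min(),c[:,1].max()]-np.r_[56+346/2,56+488/2,42+238/2,42+373/2]
    q=proj(w,W(p,[[0,0,.037],[.023,0,.0145],[-.048,0,.01]]))-[[56+419/2,42+341/2],[56+468/2,42+343/2],[56+301/2,42+317/2]]
    return np.r_[fl,q.ravel()]
if __name__=="__main__":
    s=least_squares(res,[.481,.1965,-.14,0],x_scale=[.01,.01,.1,.1]); p=s.x; print(p.round(4),s.fun.round(1)); np.save("mix.npy",p)
    o,S=seat(p); print(o.round(4),S.round(3).tolist())
    im=w["image"][...,::-1].copy(); K=8; x0,y0=198,155; c=crop(im,x0,y0,100,75,K)
    d=lambda P,col:[cv2.circle(c,tuple(int(v) for v in ((q-[x0,y0]+.5)*K)),2,col,-1) for q in proj(w,W(p,P))]
    d(circ(.03,0),(255,0,0)); d(circ(.0065,.037),(0,255,0)); d(circ(.012,.028),(0,255,0)); d([[.023,0,k] for k in np.linspace(0,.015,12)],(255,0,255))
    d([[-x,y,.01] for x in np.linspace(.024,.044,10) for y in (-.005,.005)]+[[-.044,0,.01],[-.037,0,.01]],(255,255,0))
    cv2.imwrite("pics/f1.png",c)
    r=cam("top"); print(proj(r,np.array([Rt.from_euler("z",p[2]).apply([i,j,.043])+[p[0],p[1],0] for i,j in((.08,.095),(.08,-.095),(-.115,.095))])).round(1), "meas 158.75,188.75;225,199.5;143.5,257.5")
E
python3 fit.py
```

```text
[ 0.488   0.2013 -0.1144 -0.1253] [-0.3 -0.6  3.3  2.3 -0.8  3.6  2.6 -5.8 -0.9 -3.1]
[0.4533 0.2053 0.19  ] [[0.221, -0.839, -0.497], [0.973, 0.222, 0.057], [0.063, -0.496, 0.866]]
[[155.4 187. ]
 [223.1 196.1]
 [142.5 257.3]] meas 158.75,188.75;225,199.5;143.5,257.5
```

View pics/f1.png

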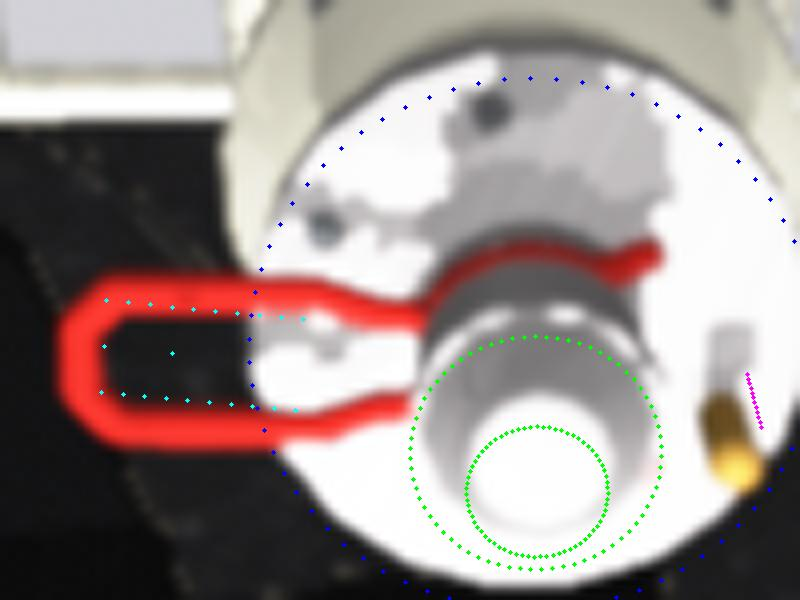

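```bash
python3 - <<'E'
s=open("fit.py").read()
i=s.index("def res"); j=s.index("if __name__")
s=s[:i]+'''C=lambda u,v:(198+u/8-.5,155+v/8-.5)
def q4(p,dth): return [*p[:3],dth]
def cl(p,P): return W([*p[:3],p[4]],P)
def res(p):
    p=np.array(p); c=proj(w,W(p[:4],circ(.03,0)))
    fl=np.r_[c[:,0].min(),c[:,0].max(),c[:,1].min(),c[:,1].max()]-np.r_[C(253,0)[0],C(816,0)[0],C(0,48)[1],C(0,588)[1]]
    q=proj(w,W(p[:4],[[0,0,.037],[.023,0,.0],[.023,0,.013]]))-[C(540,462),C(719,395),C(740,462)]
    q2=proj(w,cl(p,[[-.048,0,.01],[-.037,0,.01]]))-[C(62,364),C(170,362)]
    return np.r_[fl,q.ravel(),q2.ravel()]
'''+s[j:].replace("[.481,.1965,-.14,0],x_scale=[.01,.01,.1,.1]","[.481,.1965,-.14,0,0],x_scale=[.01,.01,.1,.1,.1]").replace("seat(p)","seat(p[:4])").replace("proj(w,W(p,P))","proj(w,W(p[:4] if col!=(255,255,0) else [*p[:3],p[4]],P))")
open("fit.py","w").write(s)
E
python3 fit.py
```

```text
[ 0.4834  0.2009 -0.138  -0.4188  0.0017] [-1.1  0.2 -0.3 -0.2  0.1  0.1  1.3  1.7  0.3 -0.8 -0.5 -0.  -0.4  0.1]
[0.4488 0.2058 0.19  ] [[0.475, -0.728, -0.495], [0.856, 0.512, 0.069], [0.203, -0.457, 0.866]]
[[156.3 188. ]
 [223.7 198.6]
 [141.6 258.1]] meas 158.75,188.75;225,199.5;143.5,257.5
```

View pics/f1.png

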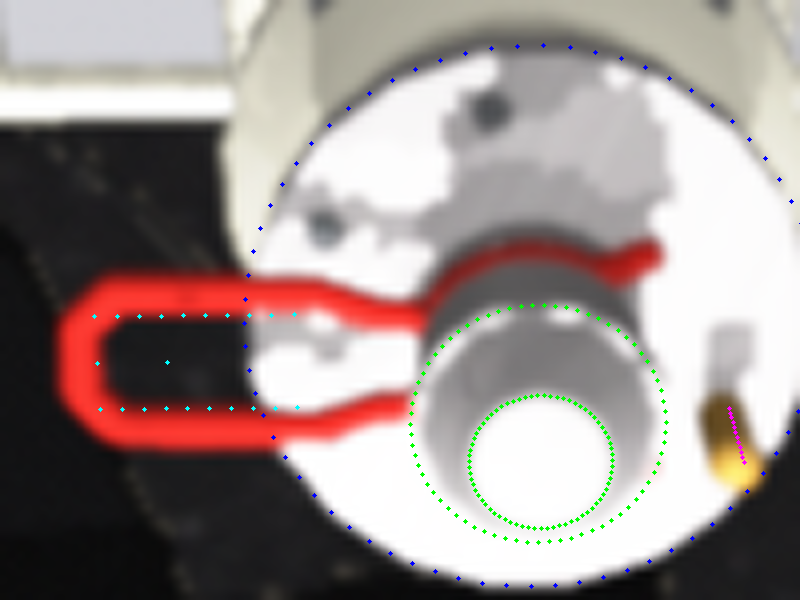

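The overlay fits: clip along mixer -y, pin 24° off. I'll cross-check in the other cameras and compute the move to above the pick.

```bash
cat >> h.py <<'E'
def downR(yaw):
    x=np.array([np.cos(yaw),np.sin(yaw),0]); z=np.array([0,0,-1.]); return np.c_[x,np.cross(z,x),z]
E
python3 - <<'E'
from fit import *
p=np.load("mix.npy")
P=np.r_[W(p[:4],[[0,0,.037],[.023,0,.0145]]),cl(p,[[-.048,0,.01]])]
t=cam("top"); s=cam("side")
print("top",proj(t,P).round(1).tolist(),"meas 165.3,235.1; 161.1,224.6; 188.8,233.3"); print("side",proj(s,P).round(1).tolist(),"meas 190,135; 194.1,130.8;199.6,147.6")
c=lambda u,v:(250+u/5-.4,215+(v-300)/5-.4)
re=pz(t,c(322,481),.012); fr=pz(t,c(163,413),.012); tip=pz(t,c(52,373),.02); print(re,fr,tip)
d=fr-re; yaw=np.arctan2(d[1],d[0]); d2=tip-re; print(np.linalg.norm(d),np.linalg.norm(d2),yaw,np.arctan2(d2[1],d2[0]))
u=d2/np.linalg.norm(d2); h=tip-u*.115; print("handle",h)
go([h[0],h[1],.19],downR(np.arctan2(d2[1],d2[0])))
E
```

```text
top [[164.4, 235.7], [158.8, 226.5], [188.1, 234.1]] meas 165.3,235.1; 161.1,224.6; 188.8,233.3
side [[187.5, 133.1], [191.5, 130.1], [198.4, 147.2]] meas 190,135; 194.1,130.8;199.6,147.6
[ 0.4145408  -0.15540188  0.012     ] [ 0.44991689 -0.06752239  0.012     ] [ 0.46996581 -0.00560215  0.02      ]
0.09473263886552291 0.1599246456332654 1.1880915901335698 1.2164216412881212
handle [ 0.43011031 -0.11332144  0.01424729]
row [-0.0239, -0.3155, 0.1391] [0.4676, 0.3742, 1.741]
```

Request:
nudge_tcp:
  segments:
    - [[0,-0.06,0,0,0,0.15],[-0.005,-0.12,0.02,0.05,0.04,0.3],[-0.024,-0.3155,0.1391,0.4676,0.3742,1.741],[-0.024,-0.3155,0.1391,0.4676,0.3742,1.741],[-0.024,-0.3155,0.1391,0.4676,0.3742,1.741],[-0.024,-0.3155,0.1391,0.4676,0.3742,1.741],[-0.024,-0.3155,0.1391,0.4676,0.3742,1.741],[-0.024,-0.3155,0.1391,0.4676,0.3742,1.741]]

```text
clock: 2.5
tcp_pos: [0.4305, -0.1137, 0.1891]
orientation: [0.068, 0.696, 0.715, -0.001]
wrist_force: [0.7, 0.8, -0.0]
finger_gap: 0.0854
grip_force: 0.0
```

```bash
python3 -c "
from h import *
go([.430,-.113,.19],downR(1.2164)); print(env.get_state()['joint_pos'])"
```

```text
row [0.0007, -0.0004, -0.001] [0.1116, 0.0797, 0.3817]
[-0.40726811  0.00275096 -0.49736816  0.94377636 -0.04996321  1.1324056 ]
```

Request:
nudge_tcp:
  segments:
    - [[0,0,0,0.06,0.04,0.19],[0,0,0,0.1116,0.0797,0.3817],[0,0,0,0.1116,0.0797,0.3817],[0,0,0,0.1116,0.0797,0.3817]]

```text
clock: 3.0
tcp_pos: [0.4301, -0.1139, 0.1894]
orientation: [0.002, 0.818, 0.575, 0.0]
wrist_force: [0.2, -1.0, 0.2]
finger_gap: 0.0849
grip_force: 0.0
```

```bash
python3 - <<'E'
from h import *
go([.430,-.113,.19],downR(1.2164)); print(env.get_state()['joint_pos'].round(2))
w=cam("wrist"); cv2.imwrite("pics/w2.png",crop(w["image"][...,::-1],0,0,512,384,1.5625)); np.savez("w2.npz",**w)
E
```

```text
row [0.0008, -0.0004, -0.0006] [0.0032, 0.0014, 0.0079]
[-0.44  0.09 -0.39  1.08 -0.    1.48]
```

View pics/w2.png

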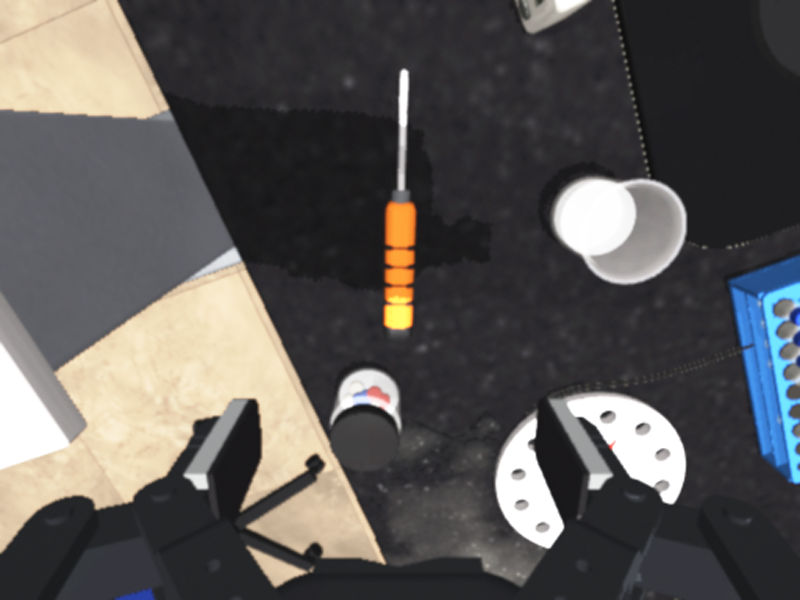

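The wrist view shows the pick: handle rear (398,333), handle front (401,193), shank end (404,72). It is almost aligned with the tool, and the jar is clear behind it.

```bash
python3 - <<'E'
from h import *
w=dict(np.load("w2.npz")); g=lambda u,v,z:pz(w,(u/1.5625-.3,v/1.5625-.3),z)
re=g(398,331,.018);fr=g(401,193,.018);tp=g(404,71,.0215); print(re,fr,tp,np.linalg.norm(tp-re),np.linalg.norm(fr-re))
d=tp-re; yaw=np.arctan2(d[1],d[0]); c=(re+fr)/2; c2=tp-.115*d/np.linalg.norm(d); print(yaw,c,c2)
# disc centre check & jar
pt=g(591,460,.01); print("disc~",pt, "beaker top",g(634,231,.065),"jar top",g(366,438,.06))
np.save("pick.npy",[*((c+c2)/2)[:2],yaw])
m=(c+c2)/2; go([m[0],m[1],.025],downR(yaw))
E
```

```text
[ 0.41784879 -0.14665749  0.018     ] [ 0.44933235 -0.06470056  0.018     ] [ 0.47271439 -0.00424919  0.0215    ] 0.15265191631921293 0.08779609126283862
1.203052642603855 [ 0.43359057 -0.10567902  0.018     ] [ 0.43138151 -0.11153218  0.01886328]
disc~ [ 0.51544364 -0.29472153  0.01      ] beaker top [ 0.5554021  -0.11751324  0.065     ] jar top [ 0.38194988 -0.18908578  0.06      ]
row [0.0061, 0.0002, 0.1645] [0.0035, 0.0014, 0.0208]
```

Request:
nudge_tcp:
  segments:
    - [[0.006,0,0.06,0,0,0.0208],[0.006,0,0.12,0,0,0.0208],[0.006,0,0.15,0,0,0.0208],[0.006,0,0.163,0,0,0.0208],[0.006,0,0.163,0,0,0.0208]]
  jaw: 0.085

```text
clock: 3.68
tcp_pos: [0.432, -0.1091, 0.0268]
orientation: [0.002, 0.825, 0.565, 0.0]
wrist_force: [0.0, -0.9, 0.6]
finger_gap: 0.085
grip_force: 0.0
```

Request:
nudge_tcp:
  segments:
    - [[0,0,0,0,0,0],[0,0,0,0,0,0],[0,0,0,0,0,0],[0,0,0,0,0,0],[0,0,0,0,0,0],[0,0,0,0,0,0]]
  jaw: 0.0
  grip_n: 100

```text
clock: 4.42
tcp_pos: [0.4326, -0.1096, 0.0277]
orientation: [0.002, 0.826, 0.564, 0.001]
wrist_force: [-1.6, 0.7, 7.9]
finger_gap: 0.0154
grip_force: 98.5
```

```bash
cat > pk.py <<'E'
from fit import *
p=np.load("mix.npy"); TIP=np.array([.115,0,.0267])
o,S0=seat([*p[:3],p[4]]); C=np.c_[-S0[:,0],-S0[:,1],S0[:,2]]; co=o+S0[:,2]*.01   # clip frame
T=np.c_[S0[:,0],-S0[:,1],-S0[:,2]]
def tipgo(x,y,z,TIP=TIP): go(co+C@[x,y,z]-T@TIP,T)
def tipnow(TIP=TIP):
    q,R=pose(); return C.T@(q+R.apply(TIP)-co)
E
python3 -c "
from pk import *
print(np.linalg.det(T)); tipgo(.045,0,.05)"
```

```text
0.9999999999999996
row [0.1338, -0.1032, -0.2382] [-0.5168, 0.0623, -0.2293]
```

Request:
nudge_tcp:
  segments:
    - [[0,0,-0.05,0,0,0],[0,0,-0.11,0,0,0],[0,0,-0.17,0,0,0],[0,0,-0.23,0,0,0]]

```text
clock: 4.92
tcp_pos: [0.4311, -0.1087, 0.2588]
orientation: [0.002, 0.826, 0.564, 0.001]
wrist_force: [0.7, -0.1, -1.0]
finger_gap: 0.0152
grip_force: 98.3
```

```bash
python3 -c "
from pk import *
tipgo(.045,0,.05);print(env.get_state()['joint_pos'].round(2),tipnow())"
```

```text
row [0.1338, -0.1026, -0.007] [-0.5177, 0.0621, -0.2294]
[-0.43  0.06 -0.26  1.25 -0.    1.51] [2.02164029e-01 6.60452058e-02 1.27868500e-04]
```

Request:
nudge_tcp:
  segments:
    - [[0.03,-0.05,-0.05,-0.17,0.02,-0.075],[0.05,-0.09,-0.05,-0.34,0.04,-0.15],[0.09,-0.1026,-0.03,-0.5177,0.0621,-0.2294],[0.1338,-0.1026,-0.007,-0.5177,0.0621,-0.2294],[0.1338,-0.1026,-0.007,-0.5177,0.0621,-0.2294],[0.1338,-0.1026,-0.007,-0.5177,0.0621,-0.2294]]

```text
clock: 5.68
tcp_pos: [0.3843, 0.0533, 0.2635]
orientation: [0.195, 0.728, 0.635, 0.17]
wrist_force: [0.4, -0.7, -0.3]
finger_gap: 0.0152
grip_force: 98.4
```

```bash
python3 - <<'E'
from pk import *
tipgo(.045,0,.05);print(env.get_state()['joint_pos'].round(2),tipnow())
m=np.zeros((600,800,3),np.uint8)
for i,(n,x0,y0) in enumerate((("wrist",0,0),("top",155,205),("side",165,105))):
    r=cam(n); np.savez(f"a_{n}.npz",**r); im=r["image"][...,::-1]
    if i==0: m[:300,:]=crop(im,56,0,400,150,2)
    else: m[300:,(i-1)*400:i*400]=crop(im,x0,y0,67,50,6)[:300,:400]
    print(n,proj(r,[co+C@[.045,0,.05]]))
cv2.imwrite("pics/a.png",m)
E
```

```text
row [-0.0001, 0.0006, -0.0016] [-0.0005, -0.0003, 0.0013]
[-0.03 -0.47 -0.77  0.74 -0.05  1.66] [ 0.04488692 -0.00076703  0.04841229]
wrist [[259.11711932  10.21544403]]
top [[181.02509261 243.34380129]]
side [[188.40138405 139.49133746]]
```

View pics/a.png

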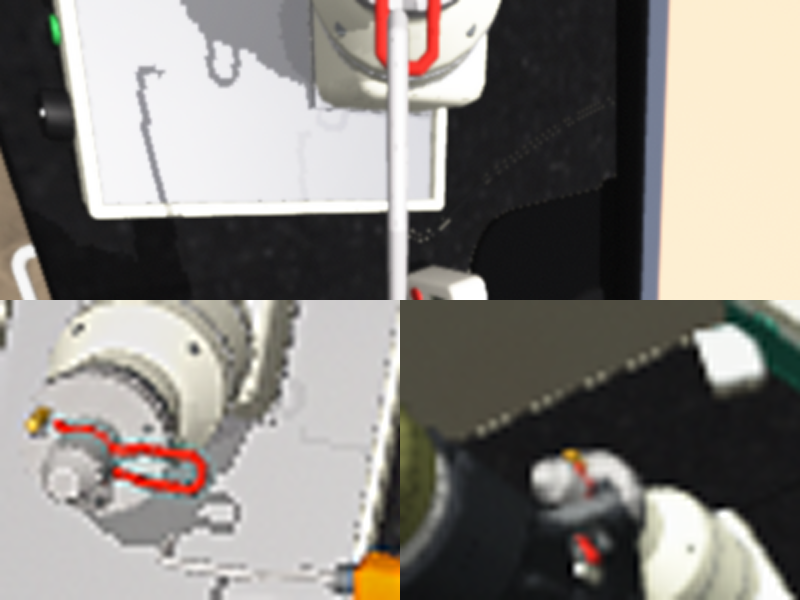

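```bash
python3 - <<'E'
from pk import *
q,R=pose()
w,t=[dict(np.load(f"a_{n}.npz")) for n in("wrist","top")]
sh=q+R.apply(TIP+[.002,0,-.019])
print("shank end wrist",proj(w,sh),"meas 255.3,5  shank mid x50:",proj(w,q+R.apply(TIP+[-.05,0,-.019])),"meas 254.8 at bottom")
print("loop end wrist",proj(w,co+C@[.048,0,0]),"meas 259.3,36.3; sides at x=37",proj(w,[co+C@[.037,.007,0],co+C@[.037,-.007,0]]))
print("shank end top",proj(t,sh),"meas 182.1,245.4 ; loop end",proj(t,co+C@[.048,0,0]),"meas 188.9,233.8", "shaft top",proj(t,o+S0[:,2]*.037), "meas 165.5,235.3")
wR=np.array(w["R"]);c=-wR.T@w["t"];print(R.inv().apply(c-q))
E
```

```text
shank end wrist [[262.0166081   -2.77341684]] meas 255.3,5  shank mid x50: [[260.5716861  142.29946029]] meas 254.8 at bottom
loop end wrist [[257.92773493  36.67493862]] meas 259.3,36.3; sides at x=37 [[270.65182582  14.64660621]
 [245.387096    14.62965722]]
shank end top [[178.63548572 246.38308926]] meas 182.1,245.4 ; loop end [[188.13657964 234.08537075]] meas 188.9,233.8 shaft top [[164.38690736 235.71414312]] meas 165.5,235.3
[ 0.08670636 -0.00251169 -0.12019606]
```

The wrist crop shows the shank end at (399,10) and the loop's outer end at (407,73), so the loop sits about 2.5 mm to tool +y and the tip is about 10 mm short of the eye. I'll close in and look again.

Request:
nudge_tcp:
  segments:
    - [[0.005,0.0025,0.015,0,0,0],[0.010,0.0025,0.034,0,0,0],[0.010,0.0025,0.034,0,0,0],[0.010,0.0025,0.034,0,0,0]]

```text
clock: 6.32
tcp_pos: [0.4051, 0.0593, 0.2354]
orientation: [0.195, 0.729, 0.634, 0.169]
wrist_force: [0.5, 0.1, -1.5]
finger_gap: 0.0152
grip_force: 98.4
```

```bash
python3 - <<'E'
from pk import *
print(tipnow([.111,0,.0267]))
m=np.zeros((600,800,3),np.uint8)
for i,(n,x0,y0) in enumerate((("wrist",0,0),("top",155,205),("side",165,105))):
    r=cam(n); np.savez(f"b_{n}.npz",**r); im=r["image"][...,::-1]
    if i==0: m[:300,:]=crop(im,190,0,133,50,6)[:300,:798].copy() if 0 else cv2.resize(im[0:50,190:323],(800,300),interpolation=cv2.INTER_CUBIC)
    else: m[300:,(i-1)*400:i*400]=crop(im,x0,y0,67,50,6)[:300,:400]
cv2.imwrite("pics/b.png",m)
E
```

```text
[0.04006351 0.00262564 0.01406303]
```

View pics/b.png

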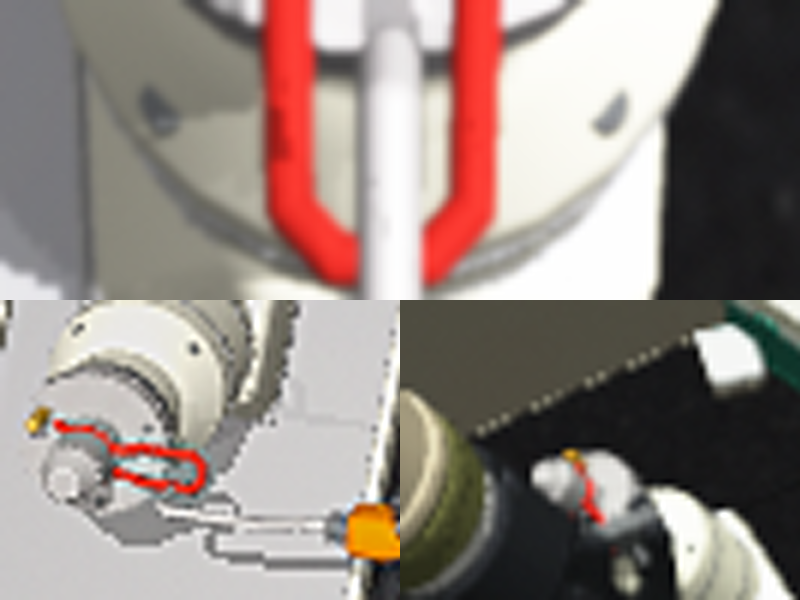

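In the wrist crop the loop's inner edges are at 313 and 453 and the shank is at 390, so it is centred to about 0.5 mm. The tip is about 39 mm out along the loop, so I'll lower it through.

Request:
nudge_tcp:
  segments:
    - [[0.0015,-0.0005,0,0,0,0],[0.0015,-0.0005,0.006,0,0,0],[0.0015,-0.0005,0.012,0,0,0],[0.0015,-0.0005,0.018,0,0,0],[0.0015,-0.0005,0.018,0,0,0],[0.0015,-0.0005,0.018,0,0,0]]

```text
clock: 7.22
tcp_pos: [0.4135, 0.0607, 0.2191]
orientation: [0.195, 0.728, 0.635, 0.17]
wrist_force: [-0.4, -1.1, -1.5]
finger_gap: 0.0152
grip_force: 98.4
```

```bash
python3 - <<'E'
from pk import *
print(tipnow([.111,0,.0267]))
m=np.zeros((600,800,3),np.uint8)
for i,(n,x0,y0) in enumerate((("wrist",0,0),("top",155,205),("side",165,105))):
    r=cam(n); im=r["image"][...,::-1]
    if i==0: m[:300,:]=cv2.resize(im[0:50,190:323],(800,300),interpolation=cv2.INTER_CUBIC)
    else: m[300:,(i-1)*400:i*400]=crop(im,x0,y0,67,50,6)[:300,:400]
cv2.imwrite("pics/c.png",m)
E
```

```text
[ 0.03757448  0.0013181  -0.00400096]
```

View pics/c.png

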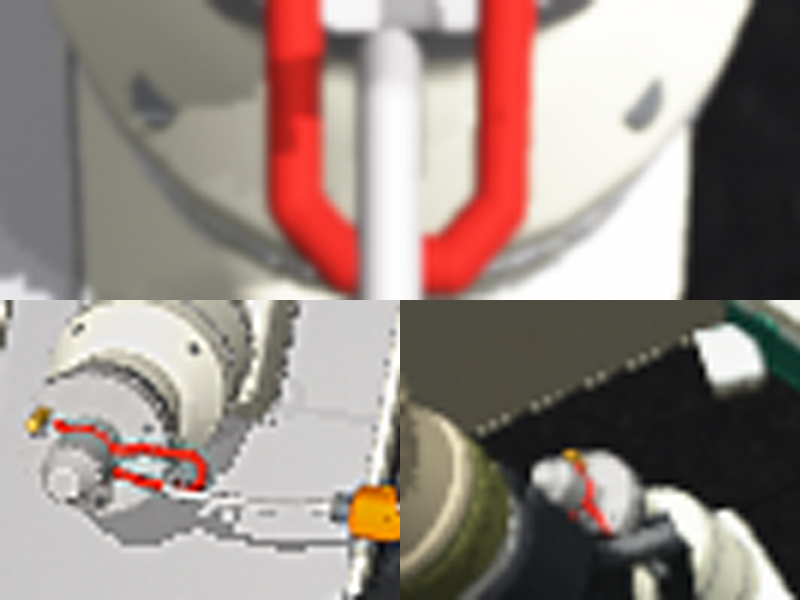

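The shank is centred between the wires (295 and 502, shank at 391) and the wire spacing says the tip is about 7 mm below the loop. Pulling now.

Request:
nudge_tcp:
  segments:
    - [[0,0,0.002,0,0,0],[0,0,0.002,0,0,0],[-0.004,0,0.002,0,0,0],[-0.007,0,0.002,0,0,0],[-0.010,0,0.002,0,0,0]]

```text
clock: 8.0
tcp_pos: [0.4135, 0.0521, 0.2178]
orientation: [0.194, 0.727, 0.636, 0.172]
wrist_force: [1.7, 8.7, -0.9]
finger_gap: 0.0153
grip_force: 98.4
```

Request:
nudge_tcp:
  segments:
    - [[-0.01,0,0,0,0,0],[-0.02,0,0,0,0,0]]

```text
clock: 8.25
tcp_pos: [0.4103, 0.0301, 0.2175]
orientation: [0.195, 0.728, 0.635, 0.17]
wrist_force: [0.4, -0.9, -1.0]
finger_gap: 0.0154
grip_force: 98.5
```

```bash
python3 - <<'E'
from pk import *
print(tipnow([.111,0,.0267]))
m=np.zeros((600,800,3),np.uint8)
for i,(n,x0,y0) in enumerate((("wrist",0,0),("top",155,205),("side",165,105))):
    r=cam(n); im=r["image"][...,::-1]
    if i==0: m[:300,:]=cv2.resize(im[0:75,156:356],(800,300),interpolation=cv2.INTER_CUBIC)
    else: m[300:,(i-1)*400:i*400]=crop(im,x0,y0,67,50,6)[:300,:400]
cv2.imwrite("pics/d.png",m)
E
```

```text
[ 0.06828991  0.00133313 -0.0059395 ]
```

I've used my 10 views, so from here I'll measure the pictures with code. Continuing the pull.

```bash
cat >> h.py <<'E'
def red(r,box=None):
    im=r["image"].astype(int); m=(im[...,0]>140)&(im[...,1]<80)&(im[...,2]<80)
    if box: k=np.zeros_like(m); k[box[1]:box[3],box[0]:box[2]]=1; m&=k
    v,u=np.nonzero(m); return (len(u),u.mean().round(1),v.mean().round(1),u.min(),u.max(),v.min(),v.max()) if len(u) else 0
E
cat > chk.py <<'E'
from h import *
a=red({"image":cv2.imread("pics/top0.png")[...,::-1]},(130,170,260,290)); print("start",a)
print("top",red(cam("top"),(130,170,330,290))); print("wrist",red(cam("wrist")),"side",red(cam("side"),(140,100,260,260)))
E
python3 chk.py
```

```text
start (64, np.float64(180.9), np.float64(232.0), np.int64(164), np.int64(246), np.int64(204), np.int64(264))
top (60, np.float64(204.4), np.float64(254.8), np.int64(176), np.int64(249), np.int64(204), np.int64(269))
wrist (1027, np.float64(127.8), np.float64(87.7), np.int64(45), np.int64(274), np.int64(15), np.int64(335)) side (32, np.float64(208.5), np.float64(181.4), np.int64(179), np.int64(249), np.int64(172), np.int64(193))
```

Request:
nudge_tcp:
  segments:
    - [[-0.012,0,0,0,0,0],[-0.024,0,0,0,0,0],[-0.03,0,0,0,0,0],[-0.03,0,0,0,0,0]]

```text
clock: 9.05
tcp_pos: [0.4064, 0.0009, 0.2176]
orientation: [0.195, 0.728, 0.635, 0.17]
wrist_force: [0.2, -0.3, -1.0]
finger_gap: 0.0154
grip_force: 98.5
```

```bash
python3 chk.py
```

```text
start (64, np.float64(180.9), np.float64(232.0), np.int64(164), np.int64(246), np.int64(204), np.int64(264))
top (65, np.float64(206.3), np.float64(254.7), np.int64(176), np.int64(249), np.int64(204), np.int64(269))
wrist (578, np.float64(147.3), np.float64(101.5), np.int64(37), np.int64(274), np.int64(0), np.int64(335)) side (31, np.float64(214.6), np.float64(186.3), np.int64(179), np.int64(249), np.int64(178), np.int64(195))
```

```bash
cat >> h.py <<'E'
def comps(r,box):
    im=r["image"].astype(int); m=((im[...,0]>130)&(im[...,1]<85)&(im[...,2]<85)).astype(np.uint8)
    k=np.zeros_like(m); k[box[1]:box[3],box[0]:box[2]]=1
    n,l,s,c=cv2.connectedComponentsWithStats(m*k,connectivity=8); return [(s[i].tolist(),c[i].round(1).tolist()) for i in range(1,n) if s[i][4]>2]
E
cat > chk.py <<'E'
from h import *
t=cam("top");T=comps(t,(130,170,330,290)); print("start",comps({"image":cv2.imread("pics/top0.png")[...,::-1]},(130,170,330,290)))
print("top",T,[pz(t,c,.04).round(3).tolist() for s,c in T]); s=cam("side"); T=comps(s,(140,100,300,260)); print("side",T,[pz(s,c,.04).round(3).tolist() for _,c in T])
E
python3 chk.py
```

```text
start [([244, 204, 3, 1, 3], [245.0, 204.0]), ([164, 225, 26, 13, 68], [178.8, 231.3]), ([176, 264, 3, 1, 3], [177.0, 264.0])]
top [([245, 204, 3, 1, 3], [246.0, 204.0]), ([248, 240, 2, 5, 6], [248.7, 242.0]), ([197, 247, 13, 23, 55], [202.0, 257.5]), ([176, 264, 3, 1, 3], [177.0, 264.0])] [[0.536, 0.034, 0.04], [0.433, 0.024, 0.04], [0.388, 0.148, 0.04], [0.369, 0.215, 0.04]]
side [([179, 178, 1, 3, 3], [179.0, 179.0]), ([215, 181, 5, 7, 17], [217.1, 183.9]), ([223, 186, 2, 3, 4], [223.5, 187.0]), ([248, 191, 2, 2, 3], [248.7, 191.3]), ([192, 192, 2, 2, 3], [192.3, 192.3])] [[0.366, 0.205, 0.04], [0.462, 0.113, 0.04], [0.473, 0.09, 0.04], [0.532, 0.027, 0.04], [0.376, 0.131, 0.04]]
```

```bash
python3 -c "
from h import *
go([.4326,-.1096,.15],downR(1.203)); q,R=pose(); print(proj(cam('top'),q+R.apply([.111,0,.0267])),proj(cam('side'),q+R.apply([.111,0,.0267])), q+R.apply([.111,0,.0267]))"
```

```text
row [-0.1063, 0.0018, 0.0791] [0.521, -0.0599, 0.2267]
[[209.49927231 235.86854209]] [[206.07975514 158.6345646 ]] [0.43462529 0.10951723 0.19430462]
```

Request:
nudge_tcp:
  segments:
    - [[-0.05,0,-0.02,0,0,0],[-0.09,0.0018,0.0,0.15,-0.02,0.07],[-0.1063,0.0018,0.03,0.33,-0.04,0.15],[-0.1063,0.0018,0.0791,0.521,-0.0599,0.2267],[-0.1063,0.0018,0.0791,0.521,-0.0599,0.2267],[-0.1063,0.0018,0.0791,0.521,-0.0599,0.2267]]

```text
clock: 10.15
tcp_pos: [0.4326, -0.1096, 0.149]
orientation: [-0.001, 0.824, 0.566, -0.001]
wrist_force: [-0.4, -0.2, -1.5]
finger_gap: 0.0151
grip_force: 98.5
```

```bash
python3 chk.py; python3 -c "
from h import *
go([.4326,-.1096,.0285],downR(1.203)); s=cam('side'); print(proj(s,[[.388,.148,.04],[.388,.148,.1]]))"
```

```text
start [([244, 204, 3, 1, 3], [245.0, 204.0]), ([164, 225, 26, 13, 68], [178.8, 231.3]), ([176, 264, 3, 1, 3], [177.0, 264.0])]
top [([245, 204, 3, 1, 3], [246.0, 204.0]), ([197, 247, 13, 23, 56], [202.1, 257.5]), ([176, 264, 3, 1, 3], [177.0, 264.0])] [[0.536, 0.034, 0.04], [0.388, 0.148, 0.04], [0.369, 0.215, 0.04]]
side [([179, 178, 1, 3, 3], [179.0, 179.0]), ([191, 185, 3, 3, 3], [192.0, 186.0]), ([195, 184, 5, 5, 5], [197.0, 186.0]), ([191, 190, 3, 4, 5], [192.4, 191.8]), ([245, 212, 6, 18, 39], [247.3, 220.8])] [[0.366, 0.205, 0.04], [0.388, 0.154, 0.04], [0.402, 0.144, 0.04], [0.377, 0.132, 0.04], [0.464, -0.064, 0.04]]
row [0.0001, -0.0007, 0.1238] [0.0054, 0.0001, 0.0003]
[[192.93184425 187.15930281]
 [190.48192831 176.35185737]]
```

The clip is lying in the tray at about (0.388, 0.148). Laying the pick down.

Request:
nudge_tcp:
  segments:
    - [[0,0,0.05,0,0,0],[0,0,0.09,0,0,0],[0,0,0.11,0,0,0],[0,0,0.119,0,0,0],[0,0,0.122,0,0,0],[0,0,0.122,0,0,0]]

```text
clock: 11.05
tcp_pos: [0.4335, -0.1103, 0.0296]
orientation: [0.002, 0.825, 0.566, 0.001]
wrist_force: [-0.3, 0.5, -0.7]
finger_gap: 0.0158
grip_force: 98.5
```

Request:
nudge_tcp:
  segments:
    - [[0,0,0,0,0,0],[0,0,0,0,0,0],[0,0,0,0,0,0],[0,0,0,0,0,0]]
  jaw: 0.05
  grip_n: 20

```text
clock: 11.55
tcp_pos: [0.4327, -0.1099, 0.028]
orientation: [0.0, 0.825, 0.566, 0.0]
wrist_force: [0.1, -1.1, 0.1]
finger_gap: 0.0499
grip_force: 0.0
```

Request:
nudge_tcp:
  segments:
    - [[0,0,-0.03,0,0,0],[0,0,-0.09,0,0,0],[0,0,-0.15,0,0,0],[0,0,-0.18,0,0,0]]
  jaw: 0.085

```text
clock: 12.05
tcp_pos: [0.4337, -0.1104, 0.2114]
orientation: [0.002, 0.825, 0.566, 0.001]
wrist_force: [0.0, -0.5, -0.0]
finger_gap: 0.0854
grip_force: 0.0
```

```bash
python3 - <<'E'
from h import *
t=cv2.imread("pics/top0.png")[...,::-1]; r=cam("top"); K=dict(r,image=t)
# disc plate: bright, low-sat blob; fit ellipse in start top image
im=t.astype(int); m=((im.min(2)>150)).astype(np.uint8); k=np.zeros_like(m); k[185:250,335:405]=1
cs,_=cv2.findContours(m*k,cv2.RETR_EXTERNAL,cv2.CHAIN_APPROX_NONE); c=max(cs,key=cv2.contourArea); e=cv2.fitEllipse(c); print("top disc",e)
ctr=pz(r,e[0],.01); print(ctr, "size",np.array(e[1])*np.linalg.norm(ctr-(-np.array(r["R"]).T@r["t"]))/404)
print("pin red",comps(K,(335,185,405,250)), [pz(r,c,.01).round(4).tolist() for _,c in comps(K,(335,185,405,250))])
mid=ctr; yaw=.8+np.pi/2
go([mid[0],mid[1],.20],downR(yaw))
E
```

```text
top disc ((371.4913635253906, 217.97940063476562), (48.22134017944336, 50.38875961303711), 120.60437774658203)
[ 0.50926119 -0.31526245  0.01      ] size [0.13984628 0.146132  ]
pin red [] []
row [-0.1639, 0.1427, 0.0154] [0.0073, 0.0055, -1.1682]
```

Request:
nudge_tcp:
  segments:
    - [[-0.04,0.035,0,0,0,-0.18],[-0.08,0.07,0,0,0,-0.36],[-0.12,0.105,0,0,0,-0.55],[-0.1639,0.1427,0,0,0,-0.74],[-0.1639,0.1427,0,0,0,-0.92],[-0.1639,0.1427,0,0,0,-1.1],[-0.1639,0.1427,0,0,0,-1.168],[-0.1639,0.1427,0,0,0,-1.168]]

```text
clock: 13.1
tcp_pos: [0.5065, -0.3141, 0.2074]
orientation: [-0.0, 0.377, 0.926, 0.0]
wrist_force: [0.2, 0.4, 0.3]
finger_gap: 0.0853
grip_force: 0.0
```

```bash
python3 - <<'E'
from h import *
w=cam("wrist"); np.savez("disc.npz",**w); im=w["image"].astype(int)
m=(im.min(2)>150).astype(np.uint8); cs,_=cv2.findContours(m,cv2.RETR_EXTERNAL,cv2.CHAIN_APPROX_NONE)
for c in sorted(cs,key=cv2.contourArea)[-2:]:
    e=cv2.fitEllipse(c); ctr=pz(w,e[0],.01); print(e,cv2.contourArea(c),ctr)
    print(cv2.boundingRect(c), cv2.boundingRect(cv2.convexHull(c)))
print("red",comps(w,(0,0,512,384)),[pz(w,c,.01).round(4).tolist() for _,c in comps(w,(0,0,512,384))])
go([.509,-.315,.2],downR(.8+np.pi/2))
E
```

```text
((464.1375732421875, 64.9447021484375), (64.78289794921875, 101.2049331665039), 73.50440216064453) 4993.0 [ 0.57020829 -0.09874583  0.01      ]
(412, 28, 98, 72) (412, 28, 98, 72)
((257.3417663574219, 170.34083557128906), (126.97615814208984, 131.1181182861328), 90.9764633178711) 13074.5 [ 0.50763717 -0.31020135  0.01      ]
(192, 107, 132, 128) (192, 107, 132, 128)
red [([278, 169, 3, 1, 3], [279.0, 169.0]), ([274, 170, 3, 3, 4], [274.8, 171.0]), ([285, 173, 7, 1, 7], [288.0, 173.0])] [[0.5225, -0.2929, 0.01], [0.521, -0.2975, 0.01], [0.5323, -0.289, 0.01]]
row [-0.0024, 0.001, 0.0075] [-0.0, -0.0008, -0.0018]
```

```bash
python3 - <<'E'
from h import *
w=dict(np.load("disc.npz")); im=w["image"].astype(int)
rd=np.clip(im[...,0]-np.maximum(im[...,1],im[...,2]),0,255); rd[:100]=0;rd[240:]=0;rd[:,:190]=0;rd[:,330:]=0
v,u=np.nonzero(rd>35); print([(a,b,rd[b,a]) for a,b in zip(u,v)])
# ascii of gray round hub
g=im.mean(2).astype(int)
for b in range(138,200,2): print(b,"".join(" .:-=+*#%@"[min(9,g[b,a]//26)] for a in range(222,304)))
E
```

```text
[(np.int64(279), np.int64(167), np.int64(45)), (np.int64(280), np.int64(167), np.int64(38)), (np.int64(276), np.int64(168), np.int64(66)), (np.int64(277), np.int64(168), np.int64(82)), (np.int64(278), np.int64(168), np.int64(102)), (np.int64(279), np.int64(168), np.int64(105)), (np.int64(280), np.int64(168), np.int64(95)), (np.int64(281), np.int64(168), np.int64(86)), (np.int64(282), np.int64(168), np.int64(72)), (np.int64(283), np.int64(168), np.int64(37)), (np.int64(274), np.int64(169), np.int64(37)), (np.int64(275), np.int64(169), np.int64(82)), (np.int64(276), np.int64(169), np.int64(118)), (np.int64(277), np.int64(169), np.int64(104)), (np.int64(278), np.int64(169), np.int64(89)), (np.int64(279), np.int64(169), np.int64(67)), (np.int64(280), np.int64(169), np.int64(70)), (np.int64(281), np.int64(169), np.int64(82)), (np.int64(282), np.int64(169), np.int64(96)), (np.int64(283), np.int64(169), np.int64(81)), (np.int64(284), np.int64(169), np.int64(46)), (np.int64(273), np.int64(170), np.int64(40)), (np.int64(274), np.int64(170), np.int64(86)), (np.int64(275), np.int64(170), np.int
[... 5845 characters left out ...]
@@@=
184 @@@@@@@@@@@@@@@@@@%-.......      .........    .......+@@@@@@@@@@@@@@@@@@@@@@@@@@*.
186 @@@@@@@@@@@@@@@@@@@=.......      .........    ......:*@@@@@@@@@@@@@@@@@@@@@@@@@@#-
188 @@@@@@@@@@@@@@@@@@@*.......      ........     ......-%@@@@@@@@@@@@@@@@@@@@@@@@@@@@
190 @@@@@@@@@@@@@@@@@@@%=......      .........    .....:*@@@@@@@@@@@@@@@@@@@@@@@@@@@@@
192 @@@@@@@@@@@@@@@@@@@@%+:.....      ........     ...-#@@@@@@@@@@@@@@@@@@@@@@@@@@@@@@
194 @@@@@@@@@@@@@@@@@@@@@@*-::::..    ........    ...=%@@@@@@@@@@@@@@@@@@@@@@@@@@@@@@@
196 @@@@@@@@@@@@@@@@@@@@@@@@*=:::.    ........   .:=*@@@@@@@@@@@@@@@@@@@@@@@@@@@@@@@@@
198 @@@@@@@@@@@@@@@@@@@@@@@@@@%+-:.   ..........=#@@@@@@@@@@@@@@@@@@@@@@@@@@@@@@@@@@@@
```

```bash
python3 - <<'E'
from h import *
from scipy.optimize import least_squares
w=dict(np.load("disc.npz")); a=np.linspace(0,2*np.pi,180)
def D(p,P): return np.array([p[0],p[1],0])+Rt.from_euler("z",p[2]).apply(P)
def res(p):
    c=np.r_[proj(w,D(p,np.c_[.07*np.cos(a),.07*np.sin(a),0*a+.01])),proj(w,D(p,np.c_[.07*np.cos(a),.07*np.sin(a),0*a]))]
    r=np.r_[c.min(0)-[191.7,106.7],c.max(0)-[323.5,234.5]]
    q=proj(w,D(p,[[.023,0,.01],[.0375,0,.01]]))-[[279,173.3],[293,172.8]]
    return np.r_[r,q[0],q[1,1]]
s=least_squares(res,[.508,-.312,.8],x_scale=[.01,.01,.1]); p=s.x; print(p,s.fun.round(1)); np.save("disc.npy",p)
print("bar top proj",proj(w,D(p,[[.007,-.015,.068],[-.007,-.015,.068],[.007,.015,.068],[-.007,.015,.068],[0,0,.068]])).round(1).tolist())
q,R=pose(); Rw=w["R"]; print("cam in tool",R.inv().apply(-Rw.T@w["t"]-q)); print("disc in tool",R.inv().apply(np.array([p[0],p[1],.068])-q))
go([p[0],p[1],.09],downR(p[2]+np.pi/2))
E
```

```text
[ 0.51167939 -0.31389884  0.87928382] [-0.5 -0.5  0.3  0.5  0.2  0.4 -0.2]
bar top proj [[267.2, 208.3], [251.6, 209.5], [264.8, 176.2], [248.7, 177.5], [258.1, 193.2]]
cam in tool [ 0.08545079  0.00045035 -0.11918003]
disc in tool [-0.00367082  0.00370645  0.13949536]
row [-0.0037, 0.0037, 0.1175] [0.0, -0.0008, -0.081]
```

Request:
nudge_tcp:
  segments:
    - [[-0.0037,0.0037,0.05,0,0,-0.081],[-0.0037,0.0037,0.1,0,0,-0.081],[-0.0037,0.0037,0.13,0,0,-0.081],[-0.0037,0.0037,0.137,0,0,-0.081],[-0.0037,0.0037,0.137,0,0,-0.081],[-0.0037,0.0037,0.137,0,0,-0.081]]
  jaw: 0.085

```text
clock: 13.9
tcp_pos: [0.513, -0.315, 0.0728]
orientation: [0.002, 0.338, 0.941, -0.001]
wrist_force: [0.0, -0.2, 0.2]
finger_gap: 0.0852
grip_force: 0.0
```

```bash
python3 -c "
from h import *
p=np.load('disc.npy'); go([p[0],p[1],.0705],downR(p[2]+np.pi/2))"
```

```text
row [0.0017, -0.0, 0.0023] [0.0001, 0.0032, 0.0012]
```

Request:
nudge_tcp:
  segments:
    - [[0.001,0,0.001,0,0,0],[0.001,0,0.001,0,0,0],[0.001,0,0.001,0,0,0],[0.001,0,0.001,0,0,0],[0.001,0,0.001,0,0,0],[0.001,0,0.001,0,0,0]]
  jaw: 0.0
  grip_n: 115

```text
clock: 14.65
tcp_pos: [0.5113, -0.3137, 0.0705]
orientation: [0.0, 0.338, 0.941, -0.0]
wrist_force: [-1.0, 0.1, 5.1]
finger_gap: 0.0116
grip_force: 113.7
```

Request:
nudge_tcp:
  segments:
    - [[0,0,0,0,0,0]]

```text
clock: 14.78
tcp_pos: [0.5114, -0.3137, 0.0706]
orientation: [0.0, 0.338, 0.941, -0.0]
wrist_force: [-2.2, 1.4, 5.6]
finger_gap: 0.0115
grip_force: 113.7
```

```bash
python3 -c "
from h import *
p=np.load('disc.npy'); go([p[0],p[1],.0],downR(p[2]+np.pi/2))"
```

```text
row [-0.0003, 0.0, 0.0706] [-0.0, 0.0009, 0.0013]
```

```bash
cat > dk.py <<'E'
from fit import *
p=np.load("mix.npy"); o,S=seat(p[:4]); TD=np.c_[np.cross(S[:,0],-S[:,2]),S[:,0],-S[:,2]]
def dgo(x,y,z): go(o-TD@[x,y,z],TD)      # put seat point at tool coords x,y,z
def dnow():
    q,R=pose(); return R.inv().apply(o-q), (R.inv()*Rt.from_matrix(TD)).as_rotvec()
E
```

Request:
nudge_tcp:
  segments:
    - [[0,0,-0.02,0,0,0],[0,0,-0.07,0,0,0],[0,0,-0.13,0,0,0],[0,0,-0.19,0,0,0],[0,0,-0.25,0,0,0],[0,0,-0.25,0,0,0]]

```text
clock: 15.52
tcp_pos: [0.5128, -0.3147, 0.3252]
orientation: [0.004, 0.338, 0.941, -0.002]
wrist_force: [0.2, 0.2, -3.3]
finger_gap: 0.0112
grip_force: 112.8
```

```bash
python3 - <<'E'
from dk import *
t=cam("top"); print([pz(t,(180,153),z).round(3).tolist() for z in (.05,.2,.35)], np.linalg.det(TD))
print(o-TD@[.095,0,.15], o-TD@[.095,0,.15]+TD@[0,0,.06]); dgo(.095,0,.15)
w=cam("wrist"); m=(w["image"].min(2)>140).astype(np.uint8); cs,_=cv2.findContours(m,cv2.RETR_EXTERNAL,cv2.CHAIN_APPROX_NONE); c=max(cs,key=cv2.contourArea); print(cv2.boundingRect(c),cv2.contourArea(c))
q,R=pose(); a=np.linspace(0,6.28,180); P=q+R.apply(np.c_[.07*np.cos(a),.07*np.sin(a),0*a+.0606]); u=proj(w,P); print(u.min(0),u.max(0),env.get_state()["joint_pos"].round(2))
E
```

```text
[[0.675, 0.222, 0.05], [0.632, 0.189, 0.2], [0.588, 0.155, 0.35]] 0.9999999999999997
[0.44361262 0.16746023 0.36329796] [0.47332743 0.16333348 0.31133644]
row [0.3591, 0.3279, -0.043] [-0.2446, -0.4592, -0.1296]
(145, 116, 219, 183) 25567.5
[143.96328742 112.65203195] [362.83014572 313.29651238] [-0.68  0.36  0.27  1.48  0.    0.01]
```

Request:
nudge_tcp:
  segments:
    - [[0.05,0.02,-0.005,0,0,0],[0.1,0.06,-0.01,0,0,0],[0.145,0.1,-0.02,0,0,0],[0.19,0.145,-0.025,-0.05,-0.1,-0.02],[0.235,0.19,-0.03,-0.1,-0.2,-0.05],[0.28,0.235,-0.035,-0.16,-0.3,-0.08],[0.32,0.285,-0.04,-0.2,-0.38,-0.1],[0.3591,0.3279,-0.043,-0.2446,-0.4592,-0.1296]]

```text
clock: 16.62
tcp_pos: [0.4412, 0.1678, 0.3602]
orientation: [0.254, 0.266, 0.929, 0.037]
wrist_force: [0.6, -0.7, -2.8]
finger_gap: 0.011
grip_force: 112.9
```

```bash
python3 -c "
from dk import *
print(dnow()); dgo(.095,0,.15); print(env.get_state()['joint_pos'].round(2))"
```

```text
(array([0.0910528 , 0.00148714, 0.14890823]), array([-0.00051797, -0.00407408, -0.00034489]))
row [-0.0033, 0.0014, -0.0015] [-0.0005, -0.0041, -0.0003]
[ 0.32 -0.25 -0.41  0.94 -0.22  0.83]
```

Request:
nudge_tcp:
  segments:
    - [[0,0,0,0,0,0],[0,0,0,0,0,0]]
  quiet: true

```text
ok
```

```bash
python3 - <<'E'
from dk import *
w=cam("wrist"); np.savez("e.npz",**w); im=w["image"].astype(int); print(dnow())
q,R=pose(); Rw=w["R"]; print("cam in tool",R.inv().apply(-Rw.T@w["t"]-q))
f=W(p[:4],circ(.03,0)); u=proj(w,f); print("flange",u.min(0),u.max(0)); print("top,pinfoot,pintop",proj(w,W(p[:4],[[0,0,.037],[.023,0,0],[.023,0,.015]])).round(1).tolist())
hs=cv2.cvtColor(w["image"],cv2.COLOR_RGB2HSV); x0,x1=int(u[:,0].min())-8,int(u[:,0].max())+10
v0,v1=max(0,int(u[:,1].min())-8),int(u[:,1].max())+14; g=im.mean(2).astype(int)
print(x0)
for b in range(v0,v1): print(b,"".join("B" if (hs[b,a,1]>110 and 10<hs[b,a,0]<30 and hs[b,a,2]>70) else " .:-=+*#%@"[min(9,g[b,a]//26)] for a in range(x0,x1)))
E
```

```text
(array([0.09273913, 0.00307753, 0.14883024]), array([-0.00335175, -0.00678138, -0.00066876]))
cam in tool [ 0.08720163  0.00062887 -0.11978397]
flange [220.33603835  38.5738617 ] [294.15374329 117.25550716]
top,pinfoot,pintop [[257.6, 77.9], [285.5, 79.5], [287.3, 78.9]]
212
30 -------------------------------------------------------------------=+***********************
31 -------------------------------------------------------------------=************************
32 -----------------------------------------------------------::------=************************
33 ----------------------------------------------------------::-------=************************
34 -------------------------------------------------------------------=+***********************
35 -------------------------------------------------------------------=************************
36 -------------------------------------------------------=======-----=+***********************
37 -----------------------------------------------------==========----=+***********************
38 ---------------------------------------------------==
[... 8202 characters left out ...]
++++++++++++==-::..  
124 ====++++++++++++++++++++++++++++++++++++++++++++++++*#%@@@%%**+++++++++++++++++***++++=--:..
125 =+++++++++++++++++++++++++++++++++++++++++++++++++++*#%@@%#**++++++++++++++++*******+++==--:
126 +++++++++++++++++++++++++++++++++++++++++++++++++++++*#%%#*++++++++++++++++++*********++++==
127 ++++++++++++++++++++++++++++++++++++++++++++++++++++++****++++++++++++++++++*****##******+++
128 ++++++++++++++++++++++++++++++++++++++++++++++++++++++++++++++++++++++++++++*****####******+
129 +++++++++++++++++++++++++++++++++++++++++++++++++++++++++++++++++++++++++++++****####*******
130 ++++++++++++++++++++++++++++++++++++++++++++++++++++++++++++++++++++++++++++*****###********
```

```bash
cat > rel.py <<'E'
from dk import *
CT=np.array([.0853,.0003,-.1192]); RC=np.array([[0,1,0],[-.9452,0,-.3265],[-.3265,0,.9452]])
w=dict(np.load("e.npz")); rw=dict(K=w["K"],R=RC,t=-RC@CT)   # camera expressed in the tool frame
im=w["image"].astype(int)
q,R=pose(); dR=(R.inv()*Rt.from_matrix(TD)).as_matrix()
B=lambda ph: dR@np.c_[[0,1,0],[1,0,0],[0,0,-1]]@Rt.from_euler("z",ph).as_matrix()   # seat axes in tool
def SP(s,P): return s[:3]+np.array(P)@B(s[3]).T
def rs(s):
    u=proj(rw,SP(s,circ(.03,0))); k=proj(rw,SP(s,[[0,0,.037],[.023,0,.0125]]))
    return np.r_[(u[:,0].max()-294.7),(u[:,0].min()-222.3),(u[:,1].min()-41.7),(k-[[259,79],[287,82]]).ravel(),(s[2]-.149)/.002]
s=least_squares(rs,[.093,.003,.149,0],x_scale=.01).x; print("seat in tool",s.round(4),rs(s).round(1))
# near edge of disc
g=im.mean(2)
E
python3 - <<'E'
from rel import *
a=np.linspace(-.9,.9,25)
for x,y in ((0,0),(-.003,0)):
    P=np.c_[x+.07*np.cos(a),y+.07*np.sin(a),0*a+.0606]; u=proj(rw,P); print(u[::4].round(1).tolist(), proj(rw,P+[0,0,.01])[12])
for c in (160,190,215,225,245,300,340): print(c,g[108:150:1,c].astype(int).tolist())
rd=np.clip(im[...,0]-np.maximum(im[...,1],im[...,2]),0,255); v,u=np.nonzero((rd>60)&(np.arange(384)[:,None]>125)&(np.arange(384)[:,None]<260)); 
print([(int(a),int(b)) for a,b in zip(u,v)][:80])
E
```

```text
seat in tool [ 0.0892  0.0035  0.1505 -0.0401] [ 0.3 -0.7 -1.1 -0.3  1.   0.8  0.   0.8]
[[161.2, 160.9], [185.3, 136.7], [217.4, 120.5], [253.8, 114.9], [290.3, 120.5], [322.4, 136.7], [346.5, 160.9]] [253.8686701  113.40805671]
[[161.7, 165.8], [185.7, 141.9], [217.6, 125.9], [253.8, 120.3], [290.1, 125.9], [322.0, 141.9], [346.0, 165.8]] [253.87133679 118.57540558]
160 [21, 20, 19, 20, 20, 20, 19, 20, 19, 21, 21, 20, 19, 20, 21, 23, 24, 23, 21, 22, 20, 19, 19, 16, 14, 25, 53, 83, 89, 57, 38, 42, 54, 72, 92, 108, 112, 105, 90, 74, 65, 61]
190 [111, 60, 27, 18, 16, 16, 17, 17, 19, 27, 35, 33, 35, 25, 18, 20, 30, 40, 31, 22, 23, 24, 25, 23, 22, 27, 50, 84, 111, 126, 140, 147, 149, 149, 148, 148, 148, 148, 147, 147, 148, 147]
215 [155, 154, 154, 154, 153, 154, 153, 151, 144, 132, 132, 162, 203, 203, 147, 122, 129, 141, 149, 152, 152, 152, 151, 152, 151, 152, 152, 152, 151, 152, 151, 151, 152, 151, 151, 151, 151, 151, 151, 151, 151, 151]
225 [153, 153, 152, 146, 131, 125, 146, 195, 232, 236, 212, 139, 118, 129, 142, 149, 150, 150, 151, 151, 150, 150, 150, 150, 151, 149, 141, 110, 58, 2
[... 816 characters left out ...]
, 126), (52, 126), (53, 126), (54, 126), (55, 126), (56, 126), (57, 126), (58, 126), (59, 126), (26, 127), (27, 127), (28, 127), (32, 127), (33, 127), (34, 127), (35, 127), (36, 127), (37, 127), (39, 127), (40, 127), (41, 127), (42, 127), (43, 127), (44, 127), (45, 127), (46, 127), (47, 127), (48, 127), (49, 127), (50, 127), (51, 127), (52, 127), (53, 127), (54, 127), (55, 127), (56, 127), (57, 127), (58, 127), (59, 127), (24, 128), (25, 128), (26, 128), (27, 128), (28, 128), (29, 128), (31, 128), (32, 128), (33, 128), (34, 128), (35, 128), (36, 128), (39, 128), (40, 128), (41, 128), (42, 128), (43, 128), (44, 128), (45, 128), (46, 128), (47, 128), (48, 128), (49, 128), (50, 128), (51, 128)]
```

Measured relative to the tool, the seat is at (0.089, 0.0035, 0.1505), turned by about 0.03 rad, and the disc edge matches a centred grasp. Moving over the spindle and starting to lower.

Request:
nudge_tcp:
  segments:
    - [[0.03,0.001,0,0,0,0.01],[0.06,0.002,0,0,0,0.02],[0.0897,0.003,0,0,0,0.03],[0.0897,0.003,0,0,0,0.03],[0.0897,0.003,0.01,0,0,0.03],[0.0897,0.003,0.02,0,0,0.03],[0.0897,0.003,0.03,0,0,0.03],[0.0897,0.003,0.03,0,0,0.03]]

```text
clock: 17.92
tcp_pos: [0.3939, 0.2123, 0.2956]
orientation: [0.253, 0.28, 0.925, 0.04]
wrist_force: [0.2, -0.4, -2.6]
finger_gap: 0.0115
grip_force: 113.0
```

```bash
python3 -c "
from dk import *
print(dnow(), 'expect', [-.0005+.0035-.0892+.0892-.0035+.0035,0])"
```

```text
(array([ 0.00438273, -0.00093796,  0.11907201]), array([-0.00223355, -0.00477161, -0.0316848 ])) expect [0.0030000000000000027, 0]
```

Request:
nudge_tcp:
  segments:
    - [[0,0,0.008,0,0,0],[0,0,0.016,0,0,0],[0,0,0.024,0,0,0],[0,0,0.024,0,0,0]]

```text
clock: 18.42
tcp_pos: [0.4045, 0.2114, 0.2746]
orientation: [0.252, 0.279, 0.926, 0.04]
wrist_force: [-2.8, 0.8, -5.0]
finger_gap: 0.0116
grip_force: 113.0
```

```bash
cat > ft.py <<'E'
from h import *
q,R=pose(); s=env.get_state(); f0=np.array([.3,-.5,-2.7]); print("tool force",R.inv().apply(s["wrist_force"]-f0).round(1),"torque",R.inv().apply(s["ft_torque"]).round(2))
from dk import *
print(dnow()[0].round(4),dnow()[1].round(3))
E
python3 ft.py
```

```text
tool force [ 3.9 -0.9  0.4] torque [0.59 1.49 0.02]
[ 0.0028 -0.001   0.0956] [-0.001 -0.007 -0.03 ]
```

Request:
nudge_tcp:
  segments:
    - [[0.0007,0,0.004,0,0,0],[0.0007,0,0.008,0,0,0],[0.0007,0,0.008,0,0,0]]

```text
clock: 18.8
tcp_pos: [0.4083, 0.211, 0.2672]
orientation: [0.253, 0.28, 0.925, 0.04]
wrist_force: [-2.9, 0.4, -7.5]
finger_gap: 0.0115
grip_force: 112.9
```

```bash
python3 ft.py
```

```text
tool force [ 4.9 -1.9  2.5] torque [ 0.81  1.71 -0.03]
[ 0.0026 -0.001   0.0873] [-0.002 -0.006 -0.03 ]
```

Request:
nudge_tcp:
  segments:
    - [[0.001,-0.0003,0.002,0,0,0],[0.001,-0.0003,0.004,0,0,0],[0.001,-0.0003,0.006,0,0,0],[0.001,-0.0003,0.006,0,0,0]]

```text
clock: 19.3
tcp_pos: [0.4108, 0.2109, 0.2625]
orientation: [0.253, 0.28, 0.925, 0.04]
wrist_force: [-3.0, 0.8, -5.0]
finger_gap: 0.0118
grip_force: 113.3
```

```bash
python3 ft.py
```

```text
tool force [ 4.1 -1.1  0.3] torque [ 0.95  1.64 -0.01]
[ 0.0025 -0.0011  0.0819] [-0.001 -0.005 -0.031]
```

Request:
nudge_tcp:
  segments:
    - [[0.0007,0,0.002,0,0,0],[0.0007,0,0.004,0,0,0],[0.0007,0,0.006,0,0,0],[0.0007,0,0.006,0,0,0]]

```text
clock: 19.8
tcp_pos: [0.4135, 0.2108, 0.2573]
orientation: [0.254, 0.28, 0.925, 0.04]
wrist_force: [-3.8, -1.2, -5.6]
finger_gap: 0.0114
grip_force: 113.2
```

```bash
python3 ft.py
```

```text
tool force [ 3.8 -3.2  0.5] torque [1.05 1.35 0.06]
[ 0.0022 -0.0013  0.0761] [-0.001 -0.004 -0.031]
```

Request:
nudge_tcp:
  segments:
    - [[0,0,0.0015,0,0,0],[0,0,0.003,0,0,0],[0,0,0.003,0,0,0]]

```text
clock: 20.18
tcp_pos: [0.4149, 0.2107, 0.2547]
orientation: [0.254, 0.28, 0.925, 0.04]
wrist_force: [-4.5, -1.3, -4.7]
finger_gap: 0.0111
grip_force: 113.4
```

```bash
python3 ft.py
```

```text
tool force [ 3.9 -3.5 -0.6] torque [1.14 1.45 0.02]
[ 0.0021 -0.0014  0.0732] [-0.001 -0.004 -0.031]
```

Request:
nudge_tcp:
  segments:
    - [[0,-0.0003,0.001,0,0,0],[0,-0.0003,0.002,0,0,0],[0,-0.0003,0.002,0,0,0]]

```text
clock: 20.55
tcp_pos: [0.4159, 0.2105, 0.2531]
orientation: [0.254, 0.28, 0.925, 0.041]
wrist_force: [-4.9, -2.0, -4.3]
finger_gap: 0.0114
grip_force: 113.4
```

```bash
python3 ft.py
```

```text
tool force [ 3.6 -4.2 -1.1] torque [1.12 1.51 0.  ]
[ 0.0021 -0.0014  0.0713] [-0.    -0.004 -0.031]
```

Request:
nudge_tcp:
  segments:
    - [[0,0,0.001,0,0,0],[0,0,0.002,0,0,0],[0,0,0.002,0,0,0]]

```text
clock: 20.92
tcp_pos: [0.4168, 0.2104, 0.2515]
orientation: [0.254, 0.28, 0.925, 0.041]
wrist_force: [-6.5, -0.8, -1.9]
finger_gap: 0.0112
grip_force: 113.8
```

```bash
python3 ft.py
```

```text
tool force [ 4.3 -3.4 -4. ] torque [1.17 1.59 0.05]
[ 0.0021 -0.0014  0.0694] [ 0.    -0.004 -0.031]
```

Request:
nudge_tcp:
  segments:
    - [[0,0,0.001,0,0,0],[0,0,0.0015,0,0,0],[0,0,0.0015,0,0,0]]

```text
clock: 21.3
tcp_pos: [0.4168, 0.2105, 0.2513]
orientation: [0.254, 0.279, 0.925, 0.041]
wrist_force: [-17.2, -0.5, 8.6]
finger_gap: 0.0114
grip_force: 115.9
```

```bash
python3 ft.py
```

```text
tool force [  7.4  -6.2 -18.4] torque [1.99 2.11 0.05]
[ 0.002  -0.0015  0.0692] [ 0.001 -0.004 -0.03 ]
```

Request:
nudge_tcp:
  segments:
    - [[0,0,0.001,0,0,0],[0,0,0.0015,0,0,0],[0,0,0.0015,0,0,0]]

```text
clock: 21.68
tcp_pos: [0.4169, 0.2106, 0.2512]
orientation: [0.254, 0.279, 0.925, 0.041]
wrist_force: [-30.2, -0.9, 20.5]
finger_gap: 0.0114
grip_force: 118.3
```

```bash
python3 ft.py
```

```text
tool force [ 11.2 -10.4 -35.2] torque [2.87 2.66 0.03]
[ 0.0019 -0.0016  0.0691] [ 0.002 -0.004 -0.03 ]
```

A hard stop right at the expected seated depth. Relax the preload, release, back off along the axis, and verify.

Request:
nudge_tcp:
  segments:
    - [[0,0,-0.002,0,0,0],[0,0,-0.0025,0,0,0],[0,0,-0.0025,0,0,0]]

```text
clock: 22.05
tcp_pos: [0.4168, 0.2105, 0.2514]
orientation: [0.254, 0.28, 0.925, 0.041]
wrist_force: [-9.9, -0.4, 1.7]
finger_gap: 0.0112
grip_force: 114.1
```

```bash
python3 ft.py
```

```text
tool force [ 5.4 -4.  -8.8] torque [ 1.4   1.79 -0.06]
[ 0.0021 -0.0014  0.0693] [ 0.    -0.004 -0.031]
```

Request:
nudge_tcp:
  segments:
    - [[0,0,0,0,0,0],[0,0,0,0,0,0],[0,0,0,0,0,0],[0,0,0,0,0,0],[0,0,0,0,0,0]]
  jaw: 0.06
  grip_n: 20

```text
clock: 22.68
tcp_pos: [0.4174, 0.2104, 0.2511]
orientation: [0.254, 0.28, 0.925, 0.041]
wrist_force: [-0.4, 0.1, 1.0]
finger_gap: 0.0601
grip_force: 0.0
```

Request:
nudge_tcp:
  segments:
    - [[0,0,-0.02,0,0,0],[0,0,-0.05,0,0,0],[0,0,-0.1,0,0,0],[0,0,-0.1,0,0,0]]
  jaw: 0.085

```text
clock: 23.18
tcp_pos: [0.3685, 0.2182, 0.342]
orientation: [0.256, 0.28, 0.924, 0.043]
wrist_force: [0.1, -0.5, 0.1]
finger_gap: 0.0852
grip_force: 0.0
```

```bash
python3 ft.py
python3 - <<'E'
from dk import *
w=cam("wrist"); np.savez("g.npz",**w); im=w["image"].astype(int)
m=(im.min(2)>140).astype(np.uint8); cs,_=cv2.findContours(m,cv2.RETR_EXTERNAL,cv2.CHAIN_APPROX_NONE); c=max(cs,key=cv2.contourArea); print(cv2.boundingRect(c),cv2.contourArea(c))
a=np.linspace(0,6.28,180)
for h in (0,.005,.012):
    P=np.r_[W(p[:4],np.c_[.07*np.cos(a),.07*np.sin(a),0*a+.01+h]),W(p[:4],np.c_[.07*np.cos(a),.07*np.sin(a),0*a+h])]; u=proj(w,P); print(h,u.min(0).round(1),u.max(0).round(1), proj(w,W(p[:4],[[.023,0,.01+h]])).round(1))
print(comps(w,(150,60,360,330)))
for n in("top","side"):
    r=cam(n); cv2.imwrite(f"pics/end_{n}.png",r["image"][...,::-1])
t=cam("top"); print(comps(t,(130,170,330,290)))
E
```

```text
tool force [-1.1  0.6 -2.5] torque [ 0.16  0.35 -0.  ]
[ 0.0044 -0.0047  0.1722] [ 0.006 -0.001 -0.032]
(124, 1, 228, 374) 38275.0
0 [174.5  99.7] [323.2 243.6] [[273.3 176.6]]
0.005 [173.2  99.9] [324.3 246. ] [[273.7 178.1]]
0.012 [171.4 100.2] [326.  249.4] [[274.2 180.3]]
[([150, 75, 28, 19, 95], [162.8, 85.0]), ([150, 86, 29, 16, 86], [163.4, 93.2]), ([171, 185, 4, 4, 7], [172.3, 186.3])]
[([244, 204, 4, 1, 4], [245.5, 204.0]), ([155, 223, 3, 2, 3], [156.0, 223.3]), ([196, 247, 14, 23, 59], [201.8, 257.1]), ([176, 264, 3, 1, 3], [177.0, 264.0])]
```

```bash
python3 - <<'E'
from dk import *
w=dict(np.load("g.npz")); im=w["image"].astype(int)
rd=im[...,0]-np.maximum(im[...,1],im[...,2]); sub=rd[150:205,250:310]; v,u=np.nonzero(sub>30); print("ring",len(u),u.min()+250,u.max()+250,v.min()+150,v.max()+150)
g=im.mean(2).astype(int)
print("row175",g[175,160:190].tolist(),g[175,310:340].tolist()); print("col254 bottom",g[230:262,254].tolist(),"top",g[88:115,254].tolist())
for n in("top","side"):
    a=cv2.imread(f"pics/{n}0.png").astype(int); b=cv2.imread(f"pics/end_{n}.png").astype(int)
    o_=lambda x:np.argwhere((x[...,2]>180)&(x[...,1]>90)&(x[...,1]<190)&(x[...,0]<60))
    A=[q for q in o_(a) if q[1]>230 and q[0]>190];B=[q for q in o_(b) if q[1]>230 and q[0]>190]; print(n,np.mean(A,0),np.mean(B,0),len(A),len(B))
E
```

```text
ring 142 267 289 169 182
row175 [20, 21, 24, 25, 23, 22, 20, 19, 19, 19, 20, 19, 20, 17, 20, 50, 132, 218, 242, 245, 245, 244, 244, 244, 244, 245, 245, 245, 245, 244] [246, 246, 246, 246, 245, 246, 246, 246, 246, 246, 245, 243, 229, 149, 55, 17, 15, 15, 14, 13, 14, 13, 14, 14, 16, 16, 23, 33, 46, 67]
col254 bottom [246, 246, 245, 246, 246, 245, 246, 246, 245, 245, 243, 235, 210, 199, 199, 199, 199, 199, 199, 199, 199, 199, 199, 199, 199, 199, 199, 199, 199, 199, 199, 199] top [78, 79, 79, 79, 79, 79, 79, 79, 79, 79, 85, 120, 182, 228, 243, 245, 246, 245, 245, 246, 245, 245, 245, 245, 245, 245, 244]
top [242.79761905 294.76190476] [242.75308642 295.2345679 ] 84 81
side [240.26415094 247.1509434 ] [239.77884615 247.28846154] 106 104
```

```bash
python3 -c "
from workcell import env
print(env.hand_in())"
```

```text
the job is handed in; nothing more can be done
None
```

The job is handed in (the verdict was not shown): the clip was pulled off with the pick and lies in the tray, the pick is back on the worktop, and the disc is home over spindle and pin and let go, at about 23 s of the 64 s allowed.

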